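Put the games-corner bits back in their own places

ROBOT

A 6-joint arm with a two-finger parallel gripper is mounted at the origin on the work surface. World frame = base frame: x ahead of the robot, y to its left, z up, the work surface at z = 0. Lengths are in m, angles in rad, forces in N, time in s.
With the tool pointing down it reaches from about 0.325 to 0.9 m from the base axis. Payload 3.5 kg.
Tool frame: the origin (TCP) lies midway between the tips of the shut fingers; the grasp point (between the pads) lies env.tcp_to_grasp behind it (env.tcp_to_grasp is the distance from the TCP to the grasp point, in m); z points along the fingers, y is the line along which they close (so a half turn about z gives the same grasp; the last joint's range is limited). The gripper opens to 85 mm and grips with 20 to 120 N. Pads are 22 mm wide; open, the fingers measure 114 mm over their backs; the gripper's body (76 mm by 85 mm) begins 54 mm behind the grasp point. The pads swing forward as they close: fully open they stand 13 mm farther back than shut.
Start: joints at [1.145, 0.276, -0.026, 1.268, 0, 1.467], TCP at [0.198, 0.593, 0.231] pointing down, gripper open.
Joint ranges: [-3.12, 3.12], [-0.85, 1.88], [-1.08, 1.24], [-1.95, 2.15], [-1.57, 1.53], [-3.14, 3.14]. Speed limits (rad/s): [2.57, 2.57, 3.14, 3.14, 3.14, 3.14].

INTERFACE

Orientations are given as a 3x3 rotation matrix whose columns are the frame's x, y, z axes.
In Python, from station import env, imaging gives the robot as it stands.
- The arm moves only by the shell command python3 -m inch 'ROWS' [FORCE]. ROWS is JSON, a list of rows, each a list of 3 entries, a list of its own where there are three numbers: the shift along the tool's x, y, z each as a share of 0.02 m, from -1 to 1, then the turn, a rotation vector about the tool's x, y, z each as a share of 0.12 rad, from -1 to 1, then the opening, from 0 (shut) to 1 (fully open). In form: [[[dx, dy, dz], [rx, ry, rz], hand], ...]. A call has 1 to 10 rows; each row shifts and turns the commanded pose from where the row before left it, along the tool's axes as they then stand; what a row does not reach is not made up. A row lasts 1/10 s, in which the tool goes at most 50 mm and 8.59 degrees, less where a joint would pass 70% of its speed; a pose out of reach is approached as far as the arm can. A call with a number of a shift or a turn outside -1 to 1 is refused whole. A call with a gripper value outside its range is refused whole. The fingers move at their own pace and stop on an object; FORCE is the grip in N (left out, the last holds). Time passes only in rows, so rows that do not move let the fingers close. It gives the time, the measured TCP pose, the force, the opening and the grip force at its end, in the units of the state.
- env.sense(): the state, without advancing time (a new reading comes with each control period).
- imaging.camera(name): name is "scene" or "top" or "wrist"; returns the picture (480x640x3 uint8, red, green, blue); there is no depth.
- imaging.camera_params(name): a dict with "vfov" (degrees; the focal length in pixels is half the picture's height over the tangent of half this angle, whatever the lens; pixels are square), "cx", "cy" (the principal point, pixels), "T" (4x4, takes a point from camera to world coordinates); the wrist camera has in their place "mount" (4x4, takes a point from camera to tool coordinates, whose origin is the TCP and whose axes are the flange's). Camera axes: x right, y down, z forward; pixel columns grow to the right and rows downward; lengths in m; the calibration is good to about 2 mm. A picture is of the moment at which its call begins: read the wrist's pose just before it. camera_params takes no time and is no camera call.
- env.close_job(): hands the job in; it is judged then, once.
The state is a dict: "t": time; "joint_pos": joint angles; "qd": joint speeds; "joint_efforts": joint torques, N m; "position": TCP position; "tcp_rot": TCP orientation; "contact_force": force on the tool from outside, world axes, zero at the start; "ft_torque": the same for the moment, N m; "gripper_width": opening from 0.0 (shut) to 1.0 (fully open); "grip_force": force on a finger pad.
Only numpy, scipy, OpenCV 4.12 (cv2) and the standard library are available. Lean on these libraries where they do the work, as an engineer would, in place of code of your own. Each camera call takes 0.05 s, during which the arm holds its last target. There are 200 camera calls.

TASK

Put the four loose bits on the shelf back where they belong: each glass jar upright in the round tray of its size, the whistle on its base lying along the oblong tray (either way round), and the wristband over the post, all lying fully down on the floor of their places and let go. Keep the jars upright and set them down gently, and leave the fan and the shuttle tube where they stand.

Things in the scene. Friction and masses are not known exactly. Their poses are not given: they have to be found in the camera images.
- jar_large: Loose: the larger of two closed glass jars, standing upright; 80 mm tall, widest at its bamboo lid, which is 60 mm across and takes up the top 18 mm (glass below it 58 mm across); about 0.2 kg. Origin: centre of the underside, z up; round, so its yaw does not matter.
- jar_small: Loose: the smaller closed glass jar, standing upright; 60 mm tall, widest at its bamboo lid, 42 mm across and the top 16 mm (glass below it 40 mm across); about 0.1 kg. Origin: centre of the underside, z up; round.
- whistle: Loose: orange plastic whistle lying on its flat base, 52 mm long (x), 20 mm wide (y), 22 mm high; about 22 g. Origin: under the middle of its length. The drum (22 mm diameter, axis along y, 20 mm wide) is centred 15 mm to -x of the origin, 11 mm up; the mouthpiece, 18 mm wide and 12 mm high, reaches to +x 26 mm. Centre of mass about 6 mm to -x of the origin; best gripped across y on the drum.
- wristband: Loose: hard, stiff silicone wristband lying flat, a dark ring 62 mm outside diameter, 52 mm inside, 16 mm high; about 30 g. It does not bend, and can be gripped across its outside or by its 5 mm wall. Origin: centre of the underside, z up.
- tray_wide: Fixed: the larger round dark-wood tray with cork floor, place of the large jar. Outside 84 mm across, recess 76 mm across, floor 4 mm above the shelf, rim top 8 mm above the shelf. Origin: centre of the underside, at shelf height.
- tray_narrow: Fixed: the smaller round dark-wood tray with cork floor, place of the small jar. Outside 66 mm across, recess 58 mm across, floor 4 mm and rim top 8 mm above the shelf. Origin: centre of the underside, at shelf height.
- tray_oblong: Fixed: oblong dark-wood tray with cork floor, place of the whistle. Outside 76 mm (x) by 44 mm (y), recess 68 mm by 36 mm, floor 4 mm and rim top 8 mm above the shelf. Origin: centre of the underside, at shelf height; x along its length.
- post_stand: Fixed: dark-wood stand for the wristband: a round base 84 mm across and 6 mm high with one upright post, 14 mm in diameter, in its middle, top 50 mm above the shelf. Origin: centre of the underside, at shelf height.
- fan: Bystander, loose: white tabletop fan, 1.3 kg, round base 140 mm across, round grille 194 mm across facing the fan's -x, 287 mm tall, at the right end of the work. Origin: centre of the base's underside.
- shuttle_tube: Bystander, loose: black plastic shuttle tube standing on end, 68 mm across, 201 mm tall, 0.15 kg, at the left end of the work. Origin: centre of the underside.
There are look-alikes about, which are no part of the job. What is shaped like the tray_narrow but blue is not meant.

How it is judged:
By the outcome, as a careful person would: the job done as asked, in the order asked, and still so for the second after the job is handed in, with the robot touching nothing.
It also fails if it takes over 99 s, if anything falls off the work surface, if the arm or the gripper's body presses on something with over 40 N, if the wrist force passes 120 N, or if a joint passes its speed limit or range.

## Working session

There is one attempt and no reset: what is moved stays moved. The work goes in short steps, Python scripts to look and compute and a shell command to move; the robot and the scene stay as the last step left them, time stands still between calls to the robot, and variables do not carry over. Pictures are saved under pics/ and viewed, at most 14 in all, crops included, and the job is handed in when it is done.

```bash
ls; mkdir -p pics
python3 - <<'E'
from station import env, imaging
import cv2
for n in ("scene","top"):
    cv2.imwrite(f"pics/{n}0.png",cv2.cvtColor(imaging.camera(n),cv2.COLOR_RGB2BGR))
    p=imaging.camera_params(n);print(n,p)
print(imaging.camera_params("wrist"))
print(env.sense(),env.tcp_to_grasp)
E
```

```text
pics
scene {'vfov': 43.24078185712707, 'cx': 320.12460881020536, 'cy': 243.72804247882522, 'T': array([[ 0.60115394,  0.6458784 , -0.47059009,  1.17213965],
       [ 0.79912692, -0.4882054 ,  0.35078718, -0.51971849],
       [-0.00317876, -0.5869383 , -0.80962542,  1.23107806],
       [ 0.        ,  0.        ,  0.        ,  1.        ]])}
top {'vfov': 48.65375504524485, 'cx': 320.84352483552055, 'cy': 238.82880227130238, 'T': array([[-0.0464033 , -0.97244028,  0.22848772,  0.16750234],
       [-0.99892119,  0.0447635 , -0.01235693,  0.00371467],
       [ 0.00178847, -0.22881462, -0.97346837,  1.38109304],
       [ 0.        ,  0.        ,  0.        ,  1.        ]])}
{'vfov': 65.28845225659454, 'cx': 315.9662588487643, 'cy': 241.94560738510293, 'mount': array([[-2.06575627e-04, -9.54149968e-01, -2.99328908e-01,
         7.73323070e-02],
       [ 9.99999978e-01, -1.83840757e-04, -1.04112796e-04,
        -4.59623025e-04],
       [ 4.43103683e-05, -2.99328923e-01,  9.54149985e-01,
        -1.43068219e-01],
       [ 0.00000000e+00,  0.00000000e+00,  0.00000000e+00,
         1.00000000e+00]])}
{'t': 0.1, 'joint_pos': array([ 1.14456746e+00,  2.77130679e-01, -2.77621397e-02,  1.26800249e+00,
        1.70923177e-06,  1.46741883e+00]), 'qd': array([-0.00118023, -0.00183235,  0.00280043,  0.00102489,  0.00065554,
        0.00046886]), 'joint_efforts': array([ 1.76434355e-04, -4.46707535e+01,  2.96128464e+01,  8.46691139e-03,
       -1.19089204e-04,  1.80029457e-05]), 'position': array([0.19799324, 0.59205577, 0.23021706]), 'tcp_rot': array([[-9.48334518e-01,  3.17270997e-01, -8.69357837e-04],
       [ 3.17272113e-01,  9.48332619e-01, -1.91047867e-03],
       [ 2.18300920e-04, -2.08759587e-03, -9.99997797e-01]]), 'contact_force': array([-0.66583826, -0.41432396,  0.10313037]), 'ft_torque': array([-0.00555972,  0.01446619, -0.02048702]), 'grip_force': 0.0, 'gripper_width': 1.00272579806552} 0.0187
```

View pics/top0.png

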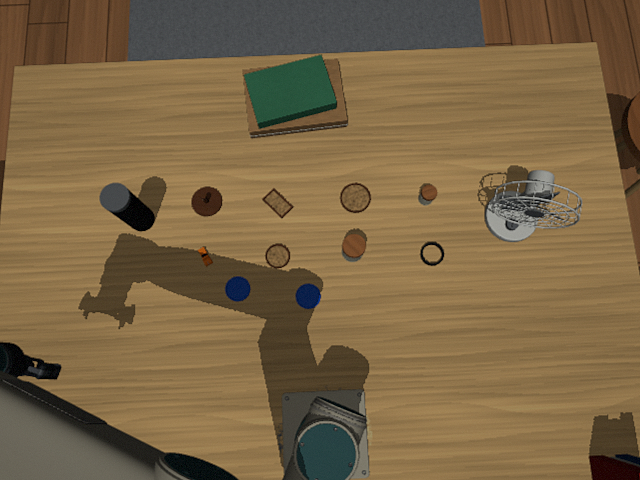

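View pics/scene0.png

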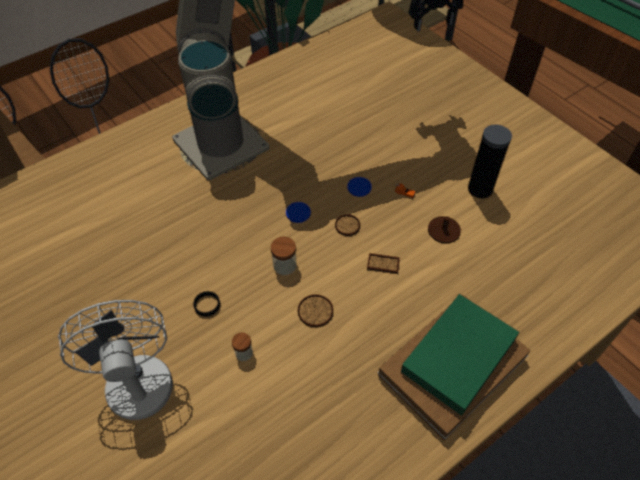

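Candidates in the top view:
- **Narrow tray:** brown round tray (277,255). The blue discs at (237,288) and (308,296) are look-alikes and rejected.
- **Wide tray:** (355,197).
- **Oblong tray:** (278,203).
- **Post:** (207,201).
- **Large jar:** (354,245).
- **Small jar:** (428,190).
- **Band:** (432,253).
- **Whistle:** (206,255).

I'll check these in a close crop and back-project them.

```bash
cat > h.py <<'E'
from station import env, imaging
import numpy as np, cv2
def cam(n):
    p=imaging.camera_params(n)
    if n=="wrist":
        s=env.sense();W=np.eye(4);W[:3,:3]=s["tcp_rot"];W[:3,3]=s["position"];p["T"]=W@p["mount"]
    p["f"]=240/np.tan(np.radians(p["vfov"]/2));return p
def back(p,u,v,z):
    d=p["T"][:3,:3]@np.array([(u-p["cx"])/p["f"],(v-p["cy"])/p["f"],1]);o=p["T"][:3,3]
    return (o+d*(z-o[2])/d[2])[:2]
def proj(p,P):
    c=np.linalg.inv(p["T"])@np.append(P,1);return c[:2]/c[2]*p["f"]+[p["cx"],p["cy"]]
def rows(x,y,z=None,yaw=None):
    "remaining shift in tool axes, in units of 0.02 m, and the turn in 0.12 rad; yaw = heading of tool y, mod pi"
    s=env.sense();R=s["tcp_rot"];t=np.array([x,y,s["position"][2] if z is None else z])
    d=R.T@(t-s["position"])/.02
    out="pos %s  shift/0.02 %s"%(s["position"].round(4),d.round(2))
    h=np.arctan2(R[1,1],R[0,1])
    out+="  yaw %.3f j6 %.2f"%(h,s["joint_pos"][5])
    if yaw is not None: out+=" rz/0.12 %.2f"%(-(((yaw-h)+np.pi/2)%np.pi-np.pi/2)/.12)
    out+="  tilt/0.12 %s"%((R.T@np.cross(R[:,2],[0,0,-1]))/.12).round(2)
    print(out)
def snap(n,f,box=None,k=1):
    p=cam(n);I=cv2.cvtColor(imaging.camera(n),cv2.COLOR_RGB2BGR)
    J=I if box is None else I[box[1]:box[3],box[0]:box[2]]
    cv2.imwrite(f"pics/{f}.png",cv2.resize(J,None,fx=k,fy=k,interpolation=cv2.INTER_CUBIC));return p,I
E
python3 - <<'E'
from h import *
p,I=snap("top","crop1",(180,170,460,310),2.85)
q=cam("scene")
pts=dict(jarL=((354,240),.08),jarS=((428.5,187.5),.06),band=((432,253),.008),whistle=((206,255),.011),wide=((355.5,197.5),.008),narrow=((277.5,255.5),.008),obl=((278,203),.008),post=((207,201),.006),fan=((510,220),0),tube=((115,198),.2))
for k,(u,z) in pts.items():
    w=back(p,*u,z);print(k,w.round(4),"scene px",proj(q,[*w,z]).round(0))
E
```

```text
jarL [ 0.466 -0.096] scene px [285. 249.]
jarS [ 0.6025 -0.3009] scene px [243. 343.]
band [ 0.4379 -0.3052] scene px [206. 303.]
whistle [0.4593 0.2902] scene px [404. 191.]
wide [ 0.6003 -0.1128] scene px [314. 308.]
narrow [0.4499 0.1026] scene px [346. 223.]
obl [0.5944 0.0972] scene px [381. 262.]
post [0.6094 0.289 ] scene px [443. 228.]
fan [ 0.5203 -0.5258] scene px [137. 385.]
tube [0.5642 0.4624] scene px [495. 133.]
```

View pics/crop1.png

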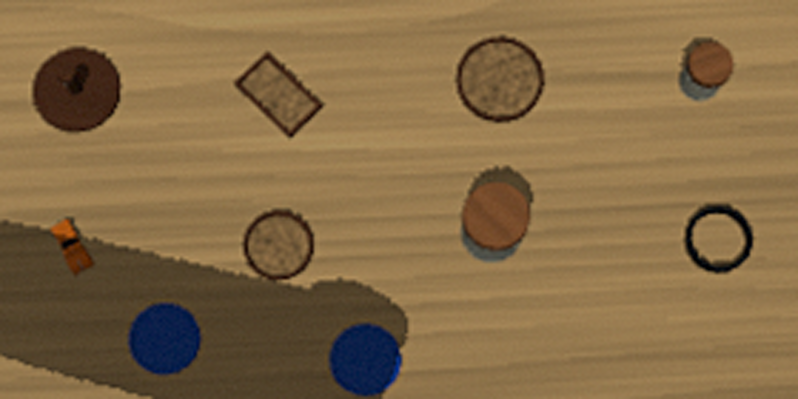

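The crop matches the descriptions. The chosen narrow tray at (279,244) has a cork floor, and both blue discs stay out. Moving towards the large jar.

```bash
python3 -m inch '[[[-0.8,-1,0],[0,0,0],1],[[-0.8,-1,0],[0,0,0],1],[[-0.8,-1,0],[0,0,0],1],[[-0.8,-1,0],[0,0,0],1],[[-0.8,-1,0],[0,0,0],1],[[-0.8,-1,0],[0,0,0],1],[[-0.8,-1,0],[0,0,0],1],[[-0.8,-1,0],[0,0,0],1],[[-0.8,-1,0],[0,0,0],1],[[-0.8,-1,0],[0,0,0],1]]' 40
python3 - <<'E'
from h import *
p=cam("top");q=cam("scene")
def c(u,v): return u/2.85+180-.3,v/2.85+170-.3
for k,u,z in [("jarL",(496,215),.08),("jarS",(709,63),.06),("band",(719,238),.012),("whd",(65,230),.02),("whm",(82,262),.012),("wide",(501,79),.008),("narrow",(279,244),.008),("obl",(279,95),.008),("post",(77,89),.006)]:
    w=back(p,*c(*u),z);print(k,w.round(4),"scene",proj(q,[*w,z]).round(0))
a,b=back(p,*c(252,69),.008),back(p,*c(307,120),.008);print("obl yaw",np.arctan2(*(a-b)[::-1]))
print("fan ends",back(p,480,190,.19),back(p,580,205,.19),back(p,530,185,.287))
rows(.456,-.096)
E
```

```text
t: 1.15
position: [0.2866, 0.3511, 0.231]
tcp_rot: [[-0.948, 0.317, -0.0], [0.317, 0.948, -0.0], [0.0, -0.0, -1.0]]
contact_force: [0.3, 0.9, 0.5]
gripper_width: 1.0
grip_force: 0.0
jarL [ 0.4528 -0.0945] scene [282. 245.]
jarS [ 0.5907 -0.2997] scene [241. 339.]
band [ 0.4365 -0.3042] scene [206. 302.]
whd [0.4701 0.2975] scene [409. 190.]
whm [0.4411 0.2835] scene [398. 188.]
wide [ 0.6005 -0.1127] scene [314. 309.]
narrow [0.4504 0.1023] scene [346. 223.]
obl [0.5943 0.0983] scene [382. 261.]
post [0.6097 0.2898] scene [443. 228.]
obl yaw 0.7643693605217717
fan ends [ 0.5479203  -0.39163269] [ 0.50045808 -0.62147464] [ 0.52331214 -0.46921299]
pos [0.2866 0.3511 0.231 ]  shift/0.02 [-1.512e+01 -1.852e+01  1.000e-02]  yaw 1.248 j6 1.07  tilt/0.12 [-0. -0.  0.]
```

```bash
python3 -m inch '[[[-0.8,-1,0],[0,0,0],1],[[-0.8,-1,0],[0,0,0],1],[[-0.8,-1,0],[0,0,0],1],[[-0.8,-1,0],[0,0,0],1],[[-0.8,-1,0],[0,0,0],1],[[-0.8,-1,0],[0,0,0],1],[[-0.8,-1,0],[0,0,0],1],[[-0.8,-1,0],[0,0,0],1],[[-0.8,-1,0],[0,0,0],1],[[-0.8,-1,0],[0,0,0],1]]' >/dev/null
python3 -m inch '[[[-0.8,-1,0],[0,0,0],1],[[-0.8,-1,0],[0,0,0],1],[[-0.8,-1,0],[0,0,0],1],[[-0.8,-1,0],[0,0,0],1],[[-0.8,-1,0],[0,0,0],1],[[-0.8,-1,0],[0,0,0],1],[[-0.8,-1,0],[0,0,0],1],[[-0.8,-1,0],[0,0,0],1],[[-0.8,-1,0],[0,0,0],1],[[0,0,0],[0,0,0],1]]'
python3 - <<'E'
from h import *
p,I=snap("wrist","w1")
np.save("T1.npy",p["T"]);rows(.453,-.095)
print(proj(p,[.453,-.0945,.08]),proj(p,[.6005,-.1127,.008]),proj(cam("top"),[.453,-.0945,0]))
E
```

```text
t: 3.15
position: [0.4553, -0.1068, 0.2311]
tcp_rot: [[-0.947, 0.32, 0.001], [0.32, 0.947, -0.001], [-0.001, -0.001, -1.0]]
contact_force: [-0.1, 0.4, -0.0]
gripper_width: 1.002
grip_force: 0.0
pos [ 0.4544 -0.1054  0.231 ]  shift/0.02 [0.23 0.47 0.  ]  yaw 1.246 j6 -0.04  tilt/0.12 [ 0.   -0.01  0.  ]
[330.2472154  216.78628426] [353.55336781 329.62463332] [351.84458434 251.6175978 ]
```

View pics/w1.png

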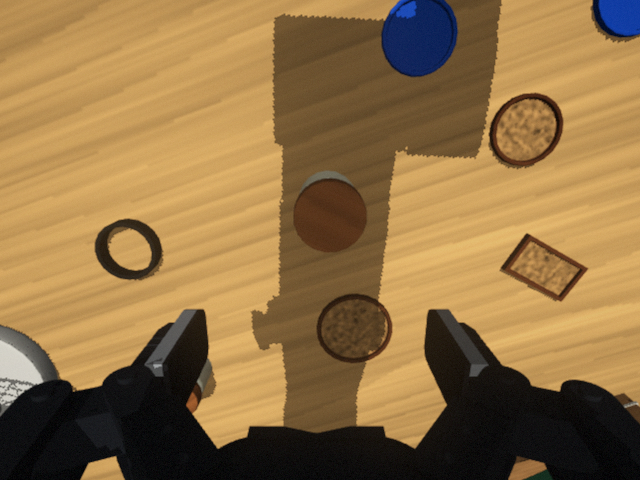

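The wrist view shows the lid at (330,215) and the wide tray at (354,328), both within about 1 mm of prediction. The narrow tray is at (526,130), the oblong tray at (544,267) and the band at (129,249). Lowering and gripping the large jar.

```bash
python3 - <<'E'
from h import *
p=cam("wrist");p["T"]=np.load("T1.npy")
for k,u,z in [("jarL",(330,215),.08),("wide",(354,328),.008),("narrow",(526.5,130),.008),("obl",(544,267),.008),("band",(129,249),.012)]: print(k,back(p,*u,z).round(4))
E
python3 -m inch '[[[0.23,0.47,0],[0,0,0],1],[[0,0,1],[0,0,0],1],[[0,0,1],[0,0,0],1],[[0,0,1],[0,0,0],1],[[0,0,1],[0,0,0],1],[[0,0,1],[0,0,0],1],[[0,0,1],[0,0,0],1],[[0,0,1],[0,0,0],1],[[0,0,1],[0,0,0],1],[[0,0,1],[0,0,0],1]]' 40
python3 -m inch '[[[0,0,0.3],[0,0,0],1],[[0,0,0],[0,0,0],1],[[0,0,0],[0,0,0],0.4],[[0,0,0],[0,0,0],0.4],[[0,0,0],[0,0,0],0.4],[[0,0,0],[0,0,0],0.4],[[0,0,0],[0,0,0],0.4],[[0,0,0],[0,0,0],0.4]]'
```

```text
jarL [ 0.4515 -0.0942]
wide [ 0.5987 -0.1116]
narrow [0.4499 0.1024]
obl [0.5933 0.0977]
band [ 0.4358 -0.3022]
t: 4.2
position: [0.4522, -0.0921, 0.0507]
tcp_rot: [[-0.949, 0.315, -0.0], [0.315, 0.949, 0.001], [0.0, 0.001, -1.0]]
contact_force: [1.0, -0.0, 0.2]
gripper_width: 0.997
grip_force: 0.0
t: 5.0
position: [0.4541, -0.0944, 0.0467]
tcp_rot: [[-0.948, 0.317, 0.002], [0.317, 0.948, -0.0], [-0.002, 0.001, -1.0]]
contact_force: [-1.1, 1.2, 6.2]
gripper_width: 0.693
grip_force: 42.9
```

```bash
python3 -m inch '[[[0,0,-0.3],[0,0,0],0.4],[[0,0,-0.6],[0,0,0],0.4],[[0,0,-0.8],[0,0,0],0.4],[[0,0,-0.8],[0,0,0],0.4],[[-0.5,0.1,0],[0,0,0],0.4],[[-0.9,0.2,0],[0,0,0],0.4],[[-0.9,0.2,0],[0,0,0],0.4],[[-0.9,0.2,0],[0,0,0],0.4],[[-0.9,0.2,0],[0,0,0],0.4],[[-0.9,0.2,0],[0,0,0],0.4]]' >/dev/null
python3 -m inch '[[[-0.9,0.2,0],[0,0,0],0.4],[[-0.8,0.2,0],[0,0,0],0.4],[[-0.5,0.2,0],[0,0,0],0.4],[[0,0,0],[0,0,0],0.4],[[0,0,0],[0,0,0],0.4]]'
python3 -c "
from h import *
rows(.601,-.112,.0525)"
```

```text
t: 6.5
position: [0.5996, -0.1074, 0.0947]
tcp_rot: [[-0.948, 0.317, -0.002], [0.317, 0.948, 0.0], [0.002, -0.0, -1.0]]
contact_force: [-0.2, -0.3, -2.6]
gripper_width: 0.69
grip_force: 43.6
pos [ 0.5996 -0.1074  0.0947]  shift/0.02 [-0.14 -0.2   2.11]  yaw 1.248 j6 0.04  tilt/0.12 [-0.   -0.01  0.  ]
```

```bash
python3 -m inch '[[[-0.14,-0.2,0.5],[0,0,0],0.4],[[0,0,0.6],[0,0,0],0.4],[[0,0,0.5],[0,0,0],0.4],[[0,0,0.3],[0,0,0],0.4],[[0,0,0.1],[0,0,0],0.4],[[0,0,0.05],[0,0,0],0.4],[[0,0,0.05],[0,0,0],0.4],[[0,0,0],[0,0,0],0.4]]'
```

```text
t: 7.3
position: [0.602, -0.1123, 0.0536]
tcp_rot: [[-0.948, 0.317, 0.001], [0.317, 0.948, -0.0], [-0.001, 0.0, -1.0]]
contact_force: [0.5, -0.3, -2.0]
gripper_width: 0.687
grip_force: 43.6
```

```bash
python3 -m inch '[[[0,0,0.05],[0,0,0],0.4],[[0,0,0.05],[0,0,0],0.4],[[0,0,0],[0,0,0],0.4]]'; python3 -m inch '[[[0,0,0.05],[0,0,0],0.4],[[0,0,0],[0,0,0],0.4]]'
```

```text
t: 7.6
position: [0.6016, -0.1122, 0.0513]
tcp_rot: [[-0.948, 0.317, -0.0], [0.317, 0.948, -0.0], [0.0, -0.0, -1.0]]
contact_force: [-0.2, 0.2, -2.0]
gripper_width: 0.686
grip_force: 43.6
t: 7.8
position: [0.6019, -0.1124, 0.0508]
tcp_rot: [[-0.948, 0.317, 0.001], [0.317, 0.948, -0.0], [-0.001, 0.0, -1.0]]
contact_force: [-1.3, -0.6, 2.2]
gripper_width: 0.685
grip_force: 43.8
```

```bash
python3 -m inch '[[[0,0,0],[0,0,0],0.8],[[0,0,0],[0,0,0],1],[[0,0,0],[0,0,0],1],[[0,0,0],[0,0,0],1],[[0,0,-0.5],[0,0,0],1],[[0,0,-1],[0,0,0],1],[[0,0,-1],[0,0,0],1],[[0,0,-1],[0,0,0],1],[[0,0,-1],[0,0,0],1],[[0,0,-1],[0,0,0],1]]' >/dev/null
python3 -m inch '[[[0,0,-1],[0,0,0],1],[[0,0,-1],[0,0,0],1],[[-0.3,-1,0],[0,0,0],1],[[-0.3,-1,0],[0,0,0],1],[[-0.3,-1,0],[0,0,0],1],[[-0.3,-1,0],[0,0,0],1],[[-0.3,-1,0],[0,0,0],1],[[-0.3,-1,0],[0,0,0],1],[[-0.3,-1,0],[0,0,0],1],[[0,0,0],[0,0,0],1]]'
python3 - <<'E'
from h import *
p,I=snap("wrist","w2")
np.save("T2.npy",p["T"]);rows(.591,-.300)
print(proj(p,[.591,-.300,.06]))
E
```

```text
t: 9.8
position: [0.5972, -0.2614, 0.2006]
tcp_rot: [[-0.947, 0.32, 0.001], [0.32, 0.947, -0.001], [-0.001, -0.001, -1.0]]
contact_force: [0.4, 0.0, 0.4]
gripper_width: 0.997
grip_force: 0.0
pos [ 0.597  -0.2599  0.2004]  shift/0.02 [-0.35 -2.   -0.  ]  yaw 1.246 j6 -0.19  tilt/0.12 [0. 0. 0.]
[267.88577941 235.52670214]
```

View pics/w2.png

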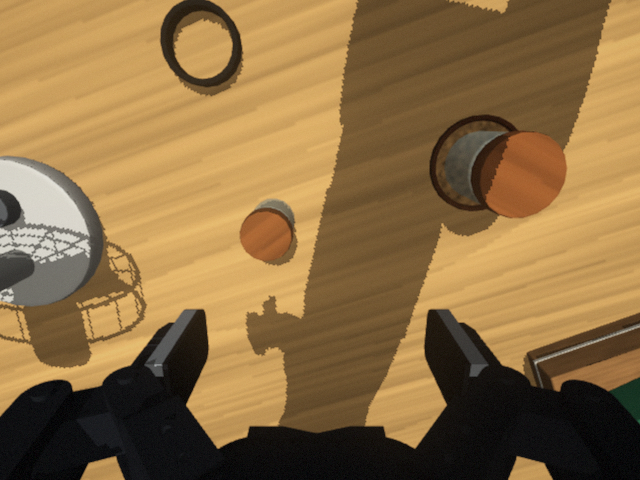

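The large jar sits in its tray, and the small lid is at (267,235) as predicted. Lowering onto it.

```bash
python3 -m inch '[[[-0.2,-1,0],[0,0,0],1],[[-0.2,-1,0],[0,0,0],1],[[0,0,1],[0,0,0],1],[[0,0,1],[0,0,0],1],[[0,0,1],[0,0,0],1],[[0,0,1],[0,0,0],1],[[0,0,1],[0,0,0],1],[[0,0,1],[0,0,0],1],[[0,0,1],[0,0,0],1],[[0,0,1],[0,0,0],1]]' 40
python3 -m inch '[[[0,0,0.6],[0,0,0],1],[[0,0,0],[0,0,0],1],[[0,0,0],[0,0,0],0.3],[[0,0,0],[0,0,0],0.3],[[0,0,0],[0,0,0],0.3],[[0,0,0],[0,0,0],0.3],[[0,0,0],[0,0,0],0.3],[[0,0,0],[0,0,0],0.3]]'
```

```text
t: 10.85
position: [0.592, -0.2999, 0.0396]
tcp_rot: [[-0.948, 0.317, 0.0], [0.317, 0.948, -0.0], [-0.0, -0.0, -1.0]]
contact_force: [-0.7, 0.1, 0.5]
gripper_width: 0.999
grip_force: 0.0
t: 11.65
position: [0.593, -0.2996, 0.0298]
tcp_rot: [[-0.948, 0.317, 0.002], [0.317, 0.948, -0.002], [-0.003, -0.001, -1.0]]
contact_force: [-0.8, -0.5, 6.2]
gripper_width: 0.48
grip_force: 40.1
```

```bash
python3 -m inch '[[[0,0,-0.3],[0,0,0],0.3],[[0,0,-0.7],[0,0,0],0.3],[[0,0,-1],[0,0,0],0.3],[[0,0,-1],[0,0,0],0.3],[[0,0,-1],[0,0,0],0.3],[[0,0,-1],[0,0,0],0.3],[[0,0,-1],[0,0,0],0.3],[[0.4,0.5,-0.5],[0,0,0],0.3],[[0.7,0.9,0],[0,0,0],0.3],[[0.78,1,0],[0,0,0],0.3]]' 
python3 -m inch '[[[0.78,1,0],[0,0,0],0.3],[[0.78,1,0],[0,0,0],0.3],[[0.78,1,0],[0,0,0],0.3],[[0.78,1,0],[0,0,0],0.3],[[0.78,1,0],[0,0,0],0.3],[[0.78,1,0],[0,0,0],0.3],[[0.78,1,0],[0,0,0],0.3],[[0.78,1,0],[0,0,0],0.3],[[0.78,1,0],[0,0,0],0.3],[[0.78,1,0],[0,0,0],0.3]]' >/dev/null
python3 -m inch '[[[0.78,1,0],[0,0,0],0.3],[[0.78,1,0],[0,0,0],0.3],[[0.78,1,0],[0,0,0],0.3],[[0.4,0.5,0],[0,0,0],0.3],[[0,0,0],[0,0,0],0.3],[[0,0,0],[0,0,0],0.3]]'
python3 -c "
from h import *
rows(.4515,.1023,.0345)"
```

```text
t: 12.65
position: [0.5711, -0.2404, 0.1588]
tcp_rot: [[-0.948, 0.318, 0.0], [0.318, 0.948, 0.0], [-0.0, 0.0, -1.0]]
contact_force: [0.8, 0.7, -1.1]
gripper_width: 0.477
grip_force: 40.5
t: 14.25
position: [0.4572, 0.0814, 0.1583]
tcp_rot: [[-0.949, 0.317, 0.0], [0.317, 0.949, -0.001], [-0.0, -0.001, -1.0]]
contact_force: [-0.2, 0.2, -0.3]
gripper_width: 0.473
grip_force: 40.5
pos [0.4572 0.0814 0.1583]  shift/0.02 [0.6  0.91 6.19]  yaw 1.249 j6 0.36  tilt/0.12 [-0.  0.  0.]
```

```bash
python3 -m inch '[[[0.3,0.45,0],[0,0,0],0.3],[[0.3,0.46,0.5],[0,0,0],0.3],[[0,0,1],[0,0,0],0.3],[[0,0,1],[0,0,0],0.3],[[0,0,1],[0,0,0],0.3],[[0,0,1],[0,0,0],0.3],[[0,0,0.8],[0,0,0],0.3],[[0,0,0.4],[0,0,0],0.3],[[0,0,0.2],[0,0,0],0.3],[[0,0,0.1],[0,0,0],0.3]]' >/dev/null
python3 -m inch '[[[0,0,0.05],[0,0,0],0.3],[[0,0,0.05],[0,0,0],0.3],[[0,0,0],[0,0,0],0.3]]'
python3 -m inch '[[[0,0,0.05],[0,0,0],0.3],[[0,0,0],[0,0,0],0.3]]'
```

```text
t: 15.55
position: [0.4522, 0.1027, 0.0368]
tcp_rot: [[-0.948, 0.317, 0.001], [0.317, 0.948, 0.0], [-0.001, 0.0, -1.0]]
contact_force: [-0.3, -0.5, -1.2]
gripper_width: 0.477
grip_force: 40.6
t: 15.75
position: [0.4518, 0.1026, 0.0355]
tcp_rot: [[-0.948, 0.317, 0.0], [0.317, 0.948, 0.0], [-0.0, 0.0, -1.0]]
contact_force: [0.5, -0.6, -1.5]
gripper_width: 0.478
grip_force: 40.6
```

```bash
python3 -m inch '[[[0,0,0.05],[0,0,0],0.3],[[0,0,0],[0,0,0],0.3]]' | grep -E 'pos|con'
python3 -m inch '[[[0,0,0.05],[0,0,0],0.3],[[0,0,0],[0,0,0],0.3]]'| grep -E 'pos|con'
```

```text
position: [0.4516, 0.1026, 0.0343]
contact_force: [-0.1, 0.5, -1.3]
position: [0.4519, 0.1026, 0.0338]
contact_force: [-1.5, -0.9, 4.6]
```

```bash
python3 -m inch '[[[0,0,0],[0,0,0],0.7],[[0,0,0],[0,0,0],1],[[0,0,0],[0,0,0],1],[[0,0,0],[0,0,0],1],[[0,0,-0.5],[0,0,0],1],[[0,0,-1],[0,0,0],1],[[0,0,-1],[0,0,0],1],[[0,0,-1],[0,0,0],1],[[0,0,-1],[0,0,0],1],[[0,0,-1],[0,0,0],1]]' >/dev/null
python3 -m inch '[[[0.3,1,-1],[0,0,0],1],[[0.3,1,-1],[0,0,0],1],[[0.3,1,0],[0,0,0],1],[[0.3,1,0],[0,0,0],1],[[0.3,1,0],[0,0,0],1],[[0.3,1,0],[0,0,0],1],[[0.3,1,0],[0,0,0],1],[[0,0,0],[0,0,0],1]]'
python3 - <<'E'
from h import *
p,I=snap("wrist","w3")
np.save("T3.npy",p["T"]);print(proj(p,[.4555,.29,.01]))
E
```

```text
t: 17.95
position: [0.4565, 0.2505, 0.1841]
tcp_rot: [[-0.949, 0.315, 0.001], [0.315, 0.949, 0.001], [-0.001, 0.001, -1.0]]
contact_force: [-0.5, -0.2, 0.3]
gripper_width: 1.001
grip_force: 0.0
[359.49003545 202.24836431]
```

View pics/w3.png

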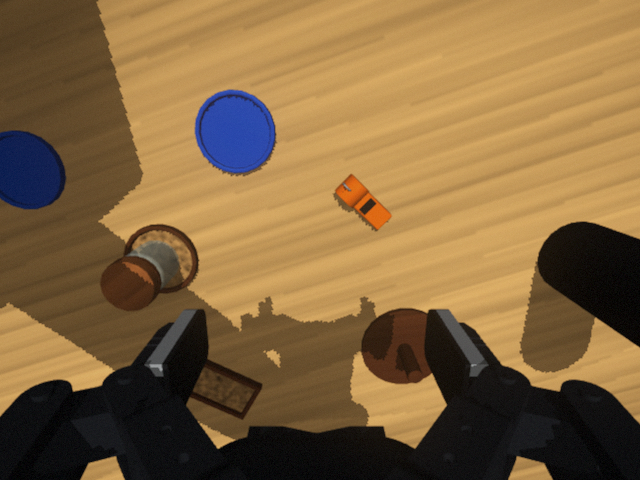

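The small jar is in the brown narrow tray. The whistle spans (335,190) to (390,215), and the drum looks to be the upper-left end at (351,189). Zooming to confirm.

Run:
```python
from h import *
I=cv2.imread("pics/w3.png");p=cam("wrist");p["T"]=np.load("T3.npy")
cv2.imwrite("pics/w3c.png",cv2.resize(I[160:245,315:410],None,fx=6,fy=6,interpolation=cv2.INTER_CUBIC))
H=cv2.cvtColor(I,cv2.COLOR_BGR2HSV);m=cv2.inRange(H,(5,190,120),(16,255,255))
n,l,st,c=cv2.connectedComponentsWithStats(m);i=[k for k in range(1,n) if st[k,4]>200 and 330<c[k][0]<395 and 170<c[k][1]<235]
for k in i:
    pts=np.argwhere(l==k)[:,::-1].astype(np.float32);r=cv2.minAreaRect(pts);print(st[k],r,cv2.boxPoints(r))
print("drum",back(p,351,188,.02),"mp",back(p,380,218,.012))
```

```text
[ 335  175   56   55 1162] ((363.0000305175781, 203.00001525878906), (57.982749938964844, 24.041629791259766), 45.0) [[334.00003 191.00002]
 [351.00003 174.00002]
 [392.00003 215.00002]
 [375.00003 232.00002]]
drum [0.43959742 0.28622784] mp [0.47389445 0.3028392 ]
```

View pics/w3c.png

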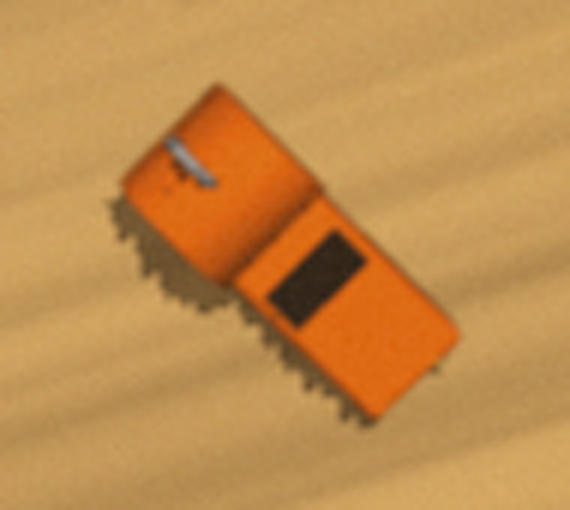

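The drum is the upper-left part, with the metal ring, and the mouthpiece is lower right. Working out the grasp across the drum.

Run:
```python
from h import *
p=cam("wrist");p["T"]=np.load("T3.npy")
a,b=back(p,343.3,182.5,.011),back(p,384.7,222.5,.006)
c=lambda u,v:back(p,315+u/6,160+v/6,.018)
print("ends",a,b,"len",np.linalg.norm(a-b)); h=np.arctan2(*(b-a)[::-1]);u=np.array([np.cos(h),np.sin(h)])
print("heading",h,"drum centre from ends",(a+b)/2-.015*u,"from faces",c(220,188))
# side edges heading
print([np.arctan2(*(c(*e)-c(*s))[::-1]) for s,e in [((218,85),(320,185)),((120,185),(228,285))]],[np.arctan2(*(c(*e)-c(*s))[::-1]) for s,e in [((320,190),(460,335)),((235,285),(375,420))]])
d=(a+b)/2-.015*u;rows(*d,.006,h+np.pi/2)
```

```text
ends [0.43476462 0.28175886] [0.48088605 0.30623938] len 0.052215729752967704
heading 0.4879704722233826 drum centre from ends [0.44457604 0.28696661] from faces [0.44279879 0.28603107]
[np.float64(0.4926202083978517), np.float64(0.5078935837384942)] [np.float64(0.4659888964878515), np.float64(0.4886576139930246)]
pos [0.4562 0.2494 0.1839]  shift/0.02 [1.15 1.6  8.89]  yaw 1.250 j6 0.70 rz/0.12 -6.74  tilt/0.12 [0. 0. 0.]
```

```bash
python3 -m inch '[[[0.6,0.8,0],[0,0,0],1],[[0.58,0.8,0],[0,0,0],1],[[0,0,0.9],[0,0,-0.963],1],[[0,0,0.9],[0,0,-0.963],1],[[0,0,0.9],[0,0,-0.963],1],[[0,0,0.9],[0,0,-0.963],1],[[0,0,0.9],[0,0,-0.963],1],[[0,0,0.9],[0,0,-0.963],1],[[0,0,0],[0,0,-0.963],1],[[0,0,0],[0,0,0],0.7]]' 30
python3 -c "
from h import *
p,I=snap('wrist','w4')
rows(.4437,.2865,.006,.488+np.pi/2)"
```

```text
t: 19.0
position: [0.4435, 0.2852, 0.0749]
tcp_rot: [[-0.885, -0.466, -0.001], [-0.466, 0.885, -0.001], [0.002, -0.0, -1.0]]
contact_force: [-0.1, -0.1, 0.7]
gripper_width: 0.861
grip_force: 0.0
pos [0.4441 0.2857 0.0755]  shift/0.02 [-0.    0.05  3.47]  yaw 2.054 j6 -0.03 rz/0.12 -0.04  tilt/0.12 [-0. -0.  0.]
```

View pics/w4.png

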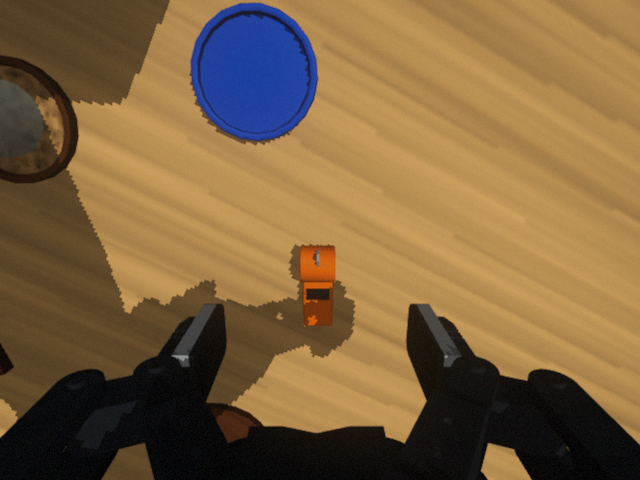

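The whistle is square between the fingers, with the drum at (318,263). Descending and gripping.

```bash
python3 -m inch '[[[0,0,1],[0,0,0],0.7],[[0,0,1],[0,0,0],0.7],[[0,0,1],[0,0,0],0.7],[[0,0,0.47],[0,0,0],0.7],[[0,0,0],[0,0,0],0.7],[[0,0,0],[0,0,0],0.15],[[0,0,0],[0,0,0],0.15],[[0,0,0],[0,0,0],0.15],[[0,0,0],[0,0,0],0.15],[[0,0,0],[0,0,0],0.15]]' 30
python3 -m inch '[[[0,0,0],[0,0,0],0.15],[[0,0,0],[0,0,0],0.15],[[0,0,0],[0,0,0],0.15]]'
python3 -c "
from h import *
s=env.sense();g=s['position'][:2]-[.4437,.2865]
R=s['tcp_rot'];h=np.arctan2(R[1,1],R[0,1])-np.pi/2
c=.764;u=np.array([np.cos(c),np.sin(c)])
print(g,h)
rows(*(np.array([.5938,.098])-.015*u),None,c+np.pi/2)"
```

```text
t: 20.05
position: [0.4451, 0.287, 0.0072]
tcp_rot: [[-0.884, -0.467, 0.002], [-0.467, 0.884, 0.001], [-0.002, -0.0, -1.0]]
contact_force: [-1.4, -0.4, 5.9]
gripper_width: 0.223
grip_force: 31.0
t: 20.35
position: [0.4451, 0.287, 0.0071]
tcp_rot: [[-0.884, -0.467, 0.002], [-0.467, 0.884, 0.001], [-0.002, -0.0, -1.0]]
contact_force: [-0.8, -0.4, 6.6]
gripper_width: 0.224
grip_force: 31.0
[0.00137341 0.00054597] 0.48608377358645205
pos [0.4451 0.287  0.0071]  shift/0.02 [-1.440e+00 -1.204e+01  1.000e-02]  yaw 2.057 j6 -0.04 rz/0.12 -2.32  tilt/0.12 [-0.    0.02  0.  ]
```

```bash
python3 -m inch '[[[0,0,-0.3],[0,0,0],0.15],[[0,0,-0.9],[0,0,0],0.15],[[0,0,-1],[0,0,0],0.15],[[0,0,-1],[0,0,0],0.15],[[0,0,-0.8],[0,0,0],0.15],[[-0.12,-0.8,0],[0,0,0],0.15],[[-0.12,-1,0],[0,0,0],0.15],[[-0.12,-1,0],[0,0,0],0.15],[[-0.12,-1,0],[0,0,0],0.15],[[-0.12,-1,0],[0,0,0],0.15]]' >/dev/null
python3 -m inch '[[[-0.12,-1,0],[0,0,0],0.15],[[-0.12,-1,0],[0,0,0],0.15],[[-0.12,-1,0],[0,0,0],0.15],[[-0.12,-1,0],[0,0,0],0.15],[[-0.12,-1,0],[0,0,0],0.15],[[-0.12,-1,0],[0,0,0],0.15],[[0,0,0],[0,0,-0.77],0.15],[[0,0,0],[0,0,-0.77],0.15],[[0,0,0],[0,0,-0.77],0.15],[[0,0,0],[0,0,0],0.15]]'
python3 -c "
from h import *
c=.764;u=np.array([np.cos(c),np.sin(c)])
rows(*(np.array([.5938,.098])-.014*u),.012,c+np.pi/2)
p,I=snap('wrist','w5')
for a in (-.034,.034):
  for b in (-.018,.018): print(proj(p,[.5938+a*u[0]-b*u[1],.098+a*u[1]+b*u[0],.008]).round())"
```

```text
t: 22.35
position: [0.568, 0.1078, 0.0859]
tcp_rot: [[-0.723, -0.691, -0.0], [-0.691, 0.723, -0.0], [0.0, 0.0, -1.0]]
contact_force: [-0.4, 0.4, -0.2]
gripper_width: 0.226
grip_force: 30.2
pos [0.568  0.1078 0.0859]  shift/0.02 [ 0.11 -1.25  3.7 ]  yaw 2.334 j6 -0.69 rz/0.12 -0.01  tilt/0.12 [ 0. -0.  0.]
[244. 220.]
[304. 220.]
[250. 320.]
[305. 320.]
```

View pics/w5.png

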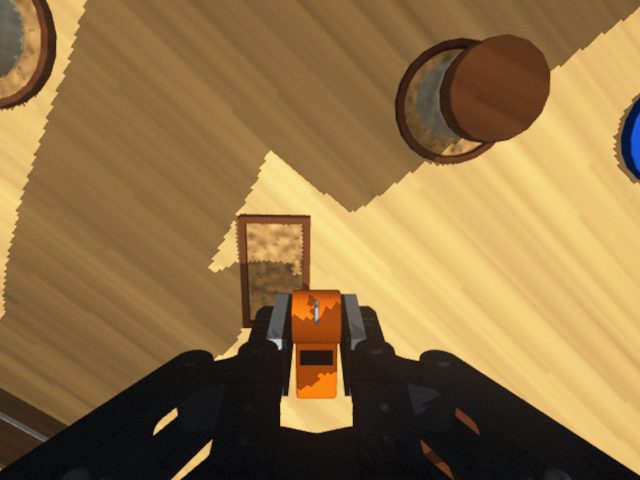

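The predicted recess corners match the tray at (245–305, 220), and the whistle is held straight. Lowering.

```bash
python3 -m inch '[[[0.06,-0.6,0],[0,0,0],0.15],[[0.05,-0.65,0],[0,0,0],0.15],[[0,0,1],[0,0,0],0.15],[[0,0,1],[0,0,0],0.15],[[0,0,0.8],[0,0,0],0.15],[[0,0,0.5],[0,0,0],0.15],[[0,0,0.2],[0,0,0],0.15],[[0,0,0.1],[0,0,0],0.15],[[0,0,0],[0,0,0],0.15]]'
python3 -m inch '[[[0,0,0.05],[0,0,0],0.15],[[0,0,0.05],[0,0,0],0.15],[[0,0,0],[0,0,0],0.15]]'
```

```text
t: 23.3
position: [0.5846, 0.0882, 0.0143]
tcp_rot: [[-0.723, -0.691, 0.001], [-0.691, 0.723, 0.0], [-0.001, -0.001, -1.0]]
contact_force: [-0.1, 0.6, 0.9]
gripper_width: 0.226
grip_force: 30.2
t: 23.6
position: [0.5842, 0.0884, 0.0123]
tcp_rot: [[-0.722, -0.691, 0.001], [-0.691, 0.722, 0.0], [-0.0, -0.0, -1.0]]
contact_force: [0.4, 0.1, -0.8]
gripper_width: 0.226
grip_force: 30.2
```

```bash
python3 -m inch '[[[0,0,0.05],[0,0,0],0.15],[[0,0,0],[0,0,0],0.15]]' | grep -E 'posi|con'
python3 -m inch '[[[0,0,0.05],[0,0,0],0.15],[[0,0,0],[0,0,0],0.15]]' | grep -E 'posi|con'
```

```text
position: [0.5843, 0.0884, 0.0112]
contact_force: [-0.2, -0.2, 1.4]
position: [0.5843, 0.0884, 0.0112]
contact_force: [-3.2, -0.7, 7.5]
```

```bash
python3 -m inch '[[[0,0,0],[0,0,0],0.5],[[0,0,0],[0,0,0],0.5],[[0,0,0],[0,0,0],0.5],[[0,0,-0.5],[0,0,0],0.5],[[0,0,-1],[0,0,0],0.6],[[0,0,-1],[0,0,0],1],[[0,0,-1],[0,0,0],1],[[0,0,-1],[0,0,0],1],[[0,0,-1],[0,0,0],1],[[0,0,-1],[0,0,0],1]]' >/dev/null
python3 -m inch '[[[1,-0.47,-1],[0,0,0],1],[[1,-0.47,-1],[0,0,0],1],[[1,-0.47,0],[0,0,0],1],[[1,-0.47,0],[0,0,0],1],[[1,-0.47,0],[0,0,0],1],[[1,-0.47,0],[0,0,0],1],[[1,-0.47,0],[0,0,0],1],[[1,-0.47,0],[0,0,0],1],[[1,-0.47,0],[0,0,0],1],[[1,-0.47,0],[0,0,0],1]]' >/dev/null
python3 -m inch '[[[1,-0.47,0],[0,0,0],1],[[1,-0.47,0],[0,0,0],1],[[1,-0.47,0],[0,0,0],1],[[1,-0.47,0],[0,0,0],1],[[1,-0.47,0],[0,0,0],1],[[1,-0.47,0],[0,0,0],1],[[1,-0.47,0],[0,0,0],1],[[1,-0.47,0],[0,0,0],1],[[0,0,0],[0,0,0],1],[[0,0,0],[0,0,0],1]]'
python3 -c "
from h import *
p,I=snap('wrist','w6');np.save('T6.npy',p['T'])
rows(.436,-.303,-.004);print(proj(p,[.436,-.303,.016]))"
```

```text
t: 27.0
position: [0.4407, -0.2828, 0.1803]
tcp_rot: [[-0.723, -0.691, 0.0], [-0.691, 0.723, 0.0], [-0.001, 0.0, -1.0]]
contact_force: [-0.1, 0.1, 0.7]
gripper_width: 0.997
grip_force: 0.0
pos [ 0.4408 -0.2824  0.1802]  shift/0.02 [ 0.89 -0.58  9.21]  yaw 2.334 j6 -1.46  tilt/0.12 [0. 0. 0.]
[301.75619739 199.98651519]
```

View pics/w6.png

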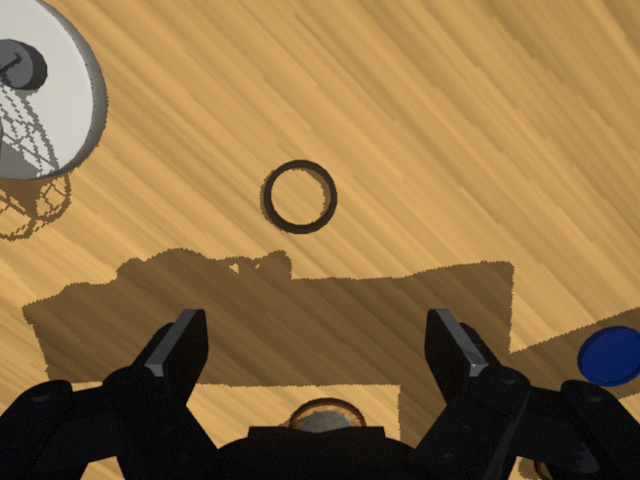

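The ring centre is at (299.5,197) against a prediction of (302,200), so I correct by about 2 mm and grip across the outside.

```bash
python3 -m inch '[[[1,-0.66,0.5],[0,0,0],1],[[0,0,1],[0,0,0],1],[[0,0,1],[0,0,0],1],[[0,0,1],[0,0,0],1],[[0,0,1],[0,0,0],1],[[0,0,1],[0,0,0],1],[[0,0,1],[0,0,0],1],[[0,0,1],[0,0,0],1],[[0,0,1],[0,0,0],1],[[0,0,0],[0,0,0],1]]' 30
python3 -m inch '[[[0,0,0.3],[0,0,0],1],[[0,0,0.3],[0,0,0],1],[[0,0,0],[0,0,0],1]]'
python3 -m inch '[[[0,0,0],[0,0,0],0.6],[[0,0,0],[0,0,0],0.6],[[0,0,0],[0,0,0],0.6],[[0,0,0],[0,0,0],0.6],[[0,0,0],[0,0,0],0.6]]'
```

```text
t: 28.05
position: [0.4338, -0.3032, 0.0075]
tcp_rot: [[-0.722, -0.692, -0.004], [-0.692, 0.722, 0.004], [0.0, 0.006, -1.0]]
contact_force: [-1.2, 0.8, -0.8]
gripper_width: 1.001
grip_force: 0.0
t: 28.35
position: [0.4357, -0.306, -0.002]
tcp_rot: [[-0.722, -0.692, 0.0], [-0.692, 0.722, -0.0], [-0.0, -0.0, -1.0]]
contact_force: [-0.3, -0.3, -0.9]
gripper_width: 0.998
grip_force: 0.0
t: 28.85
position: [0.436, -0.3067, -0.001]
tcp_rot: [[-0.723, -0.691, 0.001], [-0.691, 0.723, -0.001], [-0.0, -0.001, -1.0]]
contact_force: [-1.1, 0.5, 6.5]
gripper_width: 0.714
grip_force: 32.0
```

```bash
python3 -m inch '[[[0,0,-0.3],[0,0,0],0.6],[[0,0,-0.9],[0,0,0],0.6],[[0,0,-1],[0,0,0],0.6],[[0,0,-1],[0,0,0],0.6],[[0,0,-1],[0,0,0],0.6],[[0,0,-1],[0,0,0],0.6],[[0,0,-1],[0,0,0],0.6],[[-0.6,0.34,-0.3],[0,0,0],0.6],[[-1,0.57,0],[0,0,0],0.6],[[-1,0.57,0],[0,0,0],0.6]]' 
python3 -m inch '[[[-1,0.57,0],[0,0,0],0.6],[[-1,0.57,0],[0,0,0],0.6],[[-1,0.57,0],[0,0,0],0.6],[[-1,0.57,0],[0,0,0],0.6],[[-1,0.57,0],[0,0,0],0.6],[[-1,0.57,0],[0,0,0],0.6],[[-1,0.57,0],[0,0,0],0.6],[[-1,0.57,0],[0,0,0],0.6],[[-1,0.57,0],[0,0,0],0.6],[[-1,0.57,0],[0,0,0],0.6]]' >/dev/null
python3 -m inch '[[[-1,0.57,0],[0,0,0],0.6],[[-1,0.57,0],[0,0,0],0.6],[[-1,0.57,0],[0,0,0],0.6],[[-1,0.57,0],[0,0,0],0.6],[[-1,0.57,0],[0,0,0],0.6],[[-1,0.57,0],[0,0,0],0.6],[[-1,0.57,0],[0,0,0],0.6],[[0,0,0],[0,0,0],0.6],[[0,0,0],[0,0,0],0.6]]'
python3 -c "
from h import *
p,I=snap('wrist','w7');np.save('T7.npy',p['T'])
rows(.6097,.2898,.007);print(proj(p,[.6097,.2898,.05]),proj(p,[.6097,.2898,.006]))"
```

```text
t: 29.85
position: [0.4527, -0.2476, 0.1279]
tcp_rot: [[-0.723, -0.691, 0.0], [-0.691, 0.723, 0.0], [-0.0, 0.0, -1.0]]
contact_force: [0.6, 0.6, -0.0]
gripper_width: 0.709
grip_force: 32.6
t: 31.75
position: [0.5633, 0.1269, 0.1272]
tcp_rot: [[-0.722, -0.692, -0.002], [-0.692, 0.722, -0.0], [0.002, 0.001, -1.0]]
contact_force: [-0.2, -0.7, 0.0]
gripper_width: 0.711
grip_force: 32.7
pos [0.5633 0.1263 0.1273]  shift/0.02 [-7.34  4.29  6.01]  yaw 2.335 j6 -0.66  tilt/0.12 [ 0.01 -0.01  0.  ]
[430.78879012 441.57377426] [415.63315913 399.89217419]
```

View pics/w7.png

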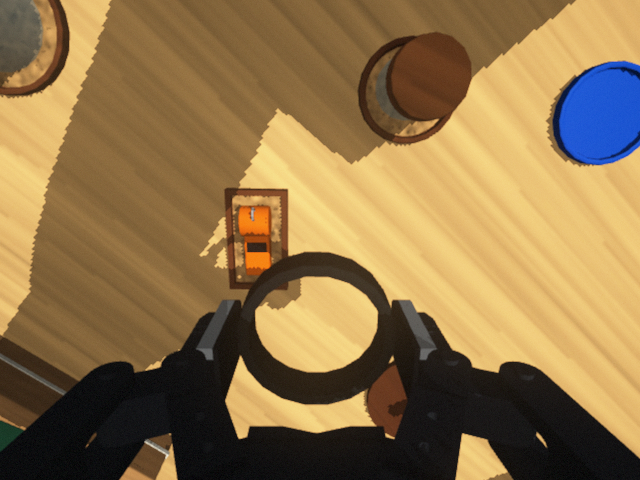

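The whistle lies fully in the oblong tray, and the band is held level between the fingers. Moving above the post.

```bash
python3 -m inch '[[[-0.92,0.536,0],[0,0,0],0.6],[[-0.92,0.536,0],[0,0,0],0.6],[[-0.92,0.536,0],[0,0,0],0.6],[[-0.92,0.536,0],[0,0,0],0.6],[[-0.92,0.536,0],[0,0,0],0.6],[[-0.92,0.536,0],[0,0,0],0.6],[[-0.92,0.536,0],[0,0,0],0.6],[[-0.8,0.536,0],[0,0,0],0.6],[[0,0,0],[0,0,0],0.6],[[0,0,0],[0,0,0],0.6]]'
python3 -c "
from h import *
p,I=snap('wrist','w8');np.save('T8.npy',p['T'])
rows(.6097,.2898,.007);print(proj(p,[.6097,.2898,.05]),proj(p,[.6097,.2898,.006]))
s=env.sense();W=lambda z:s['position']-[0,0,z]
print('ring if centred: far/near outer edge, inner edge at top',[proj(p,s['position']+s['tcp_rot']@np.array([r,0,-.015])).round() for r in (.031,.026,0,-.026,-.031)])"
```

```text
t: 32.8
position: [0.6093, 0.2882, 0.1276]
tcp_rot: [[-0.722, -0.692, -0.001], [-0.692, 0.722, -0.001], [0.001, -0.0, -1.0]]
contact_force: [-0.2, -0.2, 0.7]
gripper_width: 0.712
grip_force: 32.7
pos [0.6092 0.2877 0.1277]  shift/0.02 [-0.09  0.06  6.03]  yaw 2.334 j6 -0.42  tilt/0.12 [-0.   -0.01  0.  ]
[316.64977164 256.49114887] [316.55974404 236.48063766]
ring if centred: far/near outer edge, inner edge at top [array([314., 257.]), array([314., 270.]), array([314., 332.]), array([314., 389.]), array([314., 399.])]
```

View pics/w8.png

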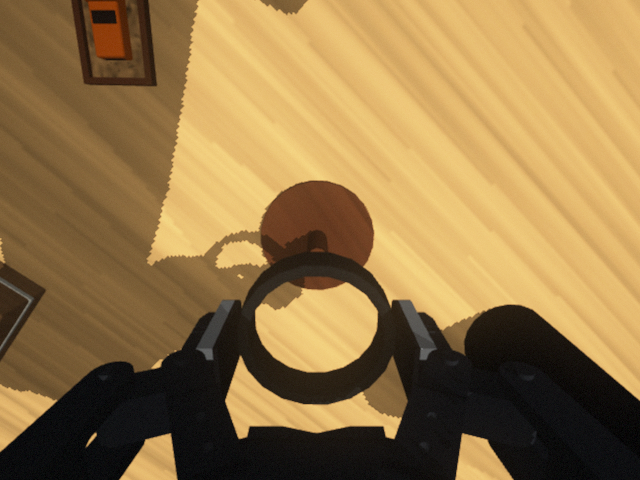

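The post base centre is at (317,235), matching the prediction of (317,236), and the ring is centred on the tool. Lowering.

```bash
python3 -m inch '[[[-0.09,0.06,0.6],[0,0,0],0.6],[[0,0,1],[0,0,0],0.6],[[0,0,1],[0,0,0],0.6],[[0,0,1],[0,0,0],0.6],[[0,0,1],[0,0,0],0.6],[[0,0,0.7],[0,0,0],0.6],[[0,0,0.4],[0,0,0],0.6],[[0,0,0.1],[0,0,0],0.6],[[0,0,0],[0,0,0],0.6]]'
python3 -m inch '[[[0,0,0.1],[0,0,0],0.6],[[0,0,0.05],[0,0,0],0.6],[[0,0,0],[0,0,0],0.6]]'
```

```text
t: 33.75
position: [0.6103, 0.2903, 0.012]
tcp_rot: [[-0.723, -0.691, 0.0], [-0.691, 0.723, 0.0], [-0.0, -0.0, -1.0]]
contact_force: [0.3, -0.0, -0.6]
gripper_width: 0.712
grip_force: 32.7
t: 34.05
position: [0.6105, 0.2906, 0.0095]
tcp_rot: [[-0.723, -0.691, 0.001], [-0.691, 0.723, 0.0], [-0.001, -0.0, -1.0]]
contact_force: [0.3, 0.3, 0.3]
gripper_width: 0.711
grip_force: 32.7
```

```bash
for i in 1; do python3 -m inch '[[[0,0,0.05],[0,0,0],0.6],[[0,0,0.05],[0,0,0],0.6],[[0,0,0],[0,0,0],0.6]]' | grep -E 'posi|con'; done
python3 -m inch '[[[0,0,0.05],[0,0,0],0.6],[[0,0,0],[0,0,0],0.6]]' | grep -E 'posi|con'
python3 -m inch '[[[0,0,0.05],[0,0,0],0.6],[[0,0,0],[0,0,0],0.6]]' | grep -E 'posi|con'
```

```text
position: [0.61, 0.2904, 0.0068]
contact_force: [-0.1, 0.7, -0.8]
position: [0.61, 0.2904, 0.0057]
contact_force: [-0.6, -0.1, -0.1]
position: [0.6102, 0.2904, 0.0051]
contact_force: [-1.0, -0.5, 1.3]
```

```bash
python3 -m inch '[[[0,0,0.05],[0,0,0],0.6],[[0,0,0],[0,0,0],0.6]]' | grep -E 'posi|con'
python3 -m inch '[[[0,0,0],[0,0,0],0.8],[[0,0,0],[0,0,0],1],[[0,0,0],[0,0,0],1],[[0,0,0],[0,0,0],1],[[0,0,-0.5],[0,0,0],1],[[0,0,-1],[0,0,0],1],[[0,0,-1],[0,0,0],1],[[0,0,-1],[0,0,0],1],[[0,0,-1],[0,0,0],1],[[0,0,-1],[0,0,0],1]]' >/dev/null
python3 -m inch '[[[0.5,-0.5,-1],[0,0,0],1],[[1,-1,-1],[0,0,0],1],[[1,-1,-1],[0,0,0],1],[[1,-1,-1],[0,0,0],1],[[1,-1,0],[0,0,0],1],[[1,-1,0],[0,0,0],1],[[1,-1,0],[0,0,0],1],[[1,-1,0],[0,0,0],1],[[0,0,0],[0,0,0],1],[[0,0,0],[0,0,0],1]]'
python3 -c "
from h import *
p,I=snap('scene','end',(180,120,520,375),2.35)"
```

```text
position: [0.6102, 0.2904, 0.0051]
contact_force: [-1.0, -0.4, 6.3]
t: 36.95
position: [0.6056, 0.0779, 0.1946]
tcp_rot: [[-0.723, -0.69, 0.001], [-0.69, 0.723, 0.001], [-0.001, -0.0, -1.0]]
contact_force: [0.1, -0.2, -0.2]
gripper_width: 0.999
grip_force: 0.0
```

View pics/end.png

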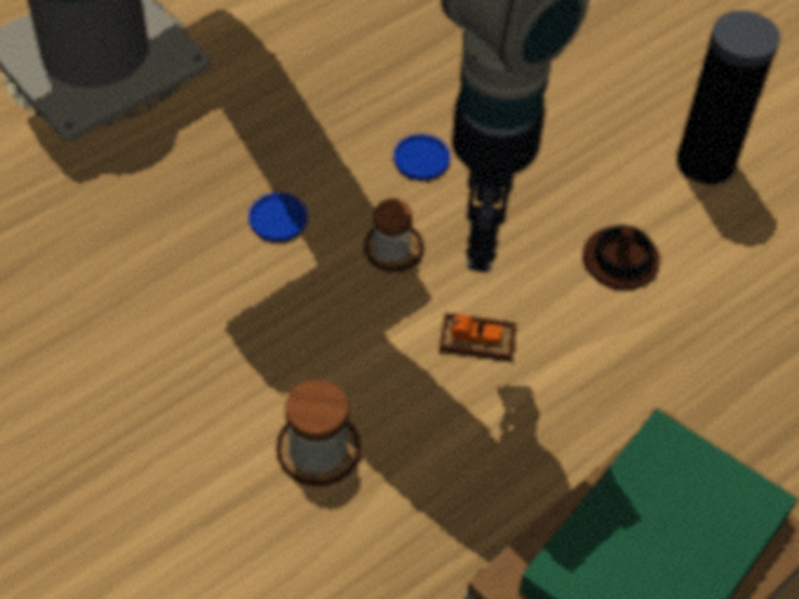

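The final view shows both jars upright in their trays (318,450 and 394,245). The whistle is in the oblong tray (478,332), the band is flat over the post (625,252), and the tube is untouched.

```bash
python3 -c "
from station import env
print(env.close_job())"
```

```text
the job is handed in; nothing more can be done
None
```

All four bits are back in their places and let go, the fan and shuttle tube were left alone, and the job was handed in at about 37 s; no verdict came back.

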